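Press a glue-up: slats home, unfold the crank, wind down

TASK

The two freshly glued slats have to go under pressure in the laminating press. Push both of them gently along the form until their ends are flush against the end stop, unfold the red folding crank handle until it stands fully upright on the handwheel, then wind the wheel clockwise with it until the platen clamps the slats firmly: stop as soon as the wheel has become clearly heavier than when it ran free, well before it is forced, because too much pressure starves the glue joint. Leave the handle upright and the slats clamped, and do not knock the glue bottle or the wax tin.

Things in the scene. Friction and masses are not known exactly. Their poses are not given: they have to be found in the camera images.
- press: Green screw press, fixed, 150 x 232 mm. Origin on the bench under the screw axis, z up, y along the slats towards the open loading end (robot's left); end stop at -y. Two 20 mm columns at x = +-54 mm, bridge 38 mm deep over them (z 112 to 138 mm, nuts to 146 mm). The spring platen under the screw starts 2 to 12 mm above the slats. Clockwise from above winds it down, 12 mm a turn; it holds itself.
- screw_axis (a point): Point on the vertical screw axis 176 mm above the bench; fixed, does not go down with the wheel. The handwheel is a smooth 121 mm disc, 12 mm thick, concentric with this axis; its top face starts 172 to 181 mm above the bench and sinks 12 mm per clockwise turn.
- handle_pivot (a point): Hinge pin of the folding handle, between two lugs on the wheel, 45 mm from the screw axis, 13 mm above the wheel's top face; goes round and down with the wheel. The hinge axis is level, square to the line from screw axis to pivot.
- handle_ball (a point): Centre of the 22 mm red ball at the handle's free end, 52 mm from the pivot; the bar between is up to 17 mm thick. Folded, the handle lies level from the pivot across the wheel's centre, the ball 7 mm beyond the axis and 2 mm clear of the face. Upright, the ball is 52 mm straight above the pivot. Grip and ball revolve freely on their own axis. A pinched ball slips a little as it swings up.
- handle (a joint): Fold angle, rad: 0 folded flat, 1.57 upright at its stop; friction keeps it (2 N at the ball), only a pull towards the screw axis folds it back. Along the ball's circle about 5 N runs the wheel free (2 to 3 N remain when stopped); the platen's pressure adds 2 N at 50 N, 4 N at 90 N, 7 N at 160 N of clamping. 80 to 100 N is right, about 0.25 turn after first touch.
- form: Pale plywood lamination form in the press, fixed. Origin on the screw axis at its underside, 12 to 14 mm above the bench; axes as the press. Floor 12 mm above the origin; two side cheeks (150 mm long, 30 mm high, 1.5 mm clear of the slats each side) guide both slats along y. The floor ends at y = +108 mm.
- stop_face (a point): Middle of the end stop's face, which looks along the form's +y, at y = -88 mm; the stop reaches 34 mm above the floor.
- slat_low: Lower wooden slat, 50 x 200 x 18 mm, its length along the form's y. Origin at the centre of its underside. It starts 33 to 50 mm short of the stop; fully home its origin is at y = +12 mm in the form's frame and its near end at y = +112 mm.
- slat_top: Upper slat of the same size, lying on the lower one, not flush with it at first. It starts 35 to 55 mm short of the stop; fully home its origin is at y = +12 mm in the form's frame. Origin at the centre of its underside.
- glue_bottle: Yellow glue bottle, 46 mm thick, 156 mm tall, standing to the left of the press. Origin at the centre of its foot. A bystander.
- wax_tin: Flat dark wax tin, 77 mm wide, 32 mm high, to the left of the press. Origin at the centre of its foot. A bystander.

How it is judged (in metres and radians):
On the way, in this order (a step that is already met when the one before it is completed fails the run):
1. both slats are home against the end stop and the handle stands upright, before any pressure is put on (y of each of slat_low, slat_top in the frame of form below 0.016 m and value of joint handle above 1.4 rad and contact force between press and slat_top below 15 N), for 0.2 s.
2. the platen clamps the slats with at least 45 N (y of each of slat_low, slat_top in the frame of form below 0.016 m and contact force between press and slat_top above 45 N and value of joint handle above 1.3 rad), for 0.3 s.
At the end, for the whole second after the job is handed in: Both slats within 4 mm of the end stop, the handle standing within 15 degrees of upright, and the platen pressing on the upper slat with 40 to 150 N by itself (y of each of slat_low, slat_top in the frame of form below 0.016 m and value of joint handle above 1.3 rad and contact force between press and slat_top between 40 and 150 N); the robot touches nothing.
It fails at once if the press is overtightened: more than 160 N on the slats (contact force between press and slat_top above 160 N).
It fails at once if the slats are rammed: a finger force over 45 N on either (contact force between the fingers and slat_low above 45 N or contact force between the fingers and slat_top above 45 N).
It fails at once if the glue bottle is pushed more than 30 mm or tipped (distance of glue_bottle from where it was at the start of the episode above 0.03 m or angle between glue_bottle's own z axis and vertical above 0.4 rad).
It fails at once if the wax tin is pushed more than 30 mm or tipped (distance of wax_tin from where it was at the start of the episode above 0.03 m or angle between wax_tin's own z axis and vertical above 0.4 rad).
It also fails if it takes over 67 s, if anything falls off the work surface, if the arm or the gripper's body presses on something with over 40 N, if the wrist force passes 120 N, or if a joint passes its speed limit or range.

ROBOT

A 6-joint arm with a two-finger parallel gripper is mounted at the origin on a cart in front of the work surface, level with it; the furniture and walls round the work are solid. World frame = base frame: x ahead of the robot, y to its left, z up, the work surface at z = 0. Lengths are in m, angles in degrees, forces in N, time in s.
With the tool pointing down it reaches from about 0.4 to 0.825 m from the base axis. Payload 7 kg.
Tool frame: the origin (TCP) lies midway between the tips of the shut fingers; the grasp point (between the pads) lies 19 mm behind it; z points along the fingers, y is the line along which they close (so a half turn about z gives the same grasp; the last joint's range is limited). The gripper opens to 88 mm and grips with 3 to 60 N. Pads are 19 mm wide; open, the fingers measure 130 mm over their backs; the gripper's body (78 mm by 193 mm) begins 47 mm behind the grasp point.
Start: joints at [-53.451, 20.546, 0.682, 0, -70.136, -16.507], TCP at [0.231, -0.634, 0.227] pointing down, gripper open.
Joint ranges: [-176.03, 176.03], [-82.01, 121.73], [-58.28, 71.71], [-173.87, 95.51], [-174.79, -0.11], [-173.66, 173.66]. Speed limits (degrees/s): [136.94, 136.94, 172.46, 180, 180, 180].

INTERFACE

Orientations are given as [roll, pitch, yaw] about the fixed x, y, z axes, in that order (R = Rz(yaw) Ry(pitch) Rx(roll)).
In Python, from plant import ctrl, viewer, close_job gives the robot as it stands. The module is installed in compiled form; this text tells all that it offers.
- The arm moves only by the tool step_arm, never from a script. Its argument "moves" is a list that holds one entry, the list of rows, each a list of 5 numbers: the shift along the world's x, y, z in cm, then the turn about the world's z in rad, then the finger opening in cm, from 0 to 8.76. In form: [[[tx, ty, tz, twist, grip], ...]]. A call has 1 to 10 rows; each row shifts and turns the commanded pose from where the row before left it; what a row does not reach is not made up. A row lasts 1/10 s, in which the tool goes at most 50 mm and 8.59 degrees, less where a joint would pass 70% of its speed; a pose out of reach is approached as far as the arm can. A call with a gripper value outside its range is refused whole. The fingers move at their own pace and stop on an object; the grip force is fixed at half the most. Time passes only in rows, so rows that do not move let the fingers close. It gives the time, the measured TCP pose, the force, the opening and the grip force at its end, in the units of the state.
- ctrl.get_obs(): the state, without advancing time (a new reading comes with each control period).
- viewer.snapshot(name): name is "side" or "top" or "wrist"; returns (picture, depth): 400x640x3 uint8, blue, green, red; 400x640 float32, m along the optical axis (not along the pixel's ray), 0 where there is no reading.
- viewer.camera_info(name): a dict with "camera_matrix" (3x3 intrinsics, pixels), "k1" (the pictures are not rectified: a ray, as slopes to the right and down, at radius r is drawn at 1 + k1 r^2 times it, then the intrinsics apply), "eye" and "orientation" of the camera in the world. Camera axes: x right, y down, z forward; pixel columns grow to the right and rows downward; lengths in m; the calibration is good to about 2 mm. A picture is of the moment at which its call begins: read the wrist's pose just before it. camera_info takes no time and is no camera call; for the wrist camera it gives the pose at the moment of the call.
- close_job(): hands the job in; it is judged then, once.
The state is a dict: "clock": time; "joint_pos": joint angles; "qvel": joint speeds; "tau": joint torques, N m; "tool_pos": TCP position; "orientation": TCP orientation; "force": force on the tool from outside, world axes, zero at the start; "moment": the same for the moment, N m; "opening": finger opening in m; "gripper_force": force on a finger pad.
Only numpy, scipy, OpenCV 4.12 (cv2) and the standard library are available. Lean on these libraries where they do the work, as an engineer would, in place of code of your own. Each camera call takes 0.05 s, during which the arm holds its last target. There are 200 camera calls.

## Working session

There is one attempt and no reset: what is moved stays moved. The work goes in short steps, Python scripts to look and compute and a tool call to move; the robot and the scene stay as the last step left them, time stands still between calls to the robot, and variables do not carry over. Pictures are saved under pics/ and viewed, at most 10 in all, crops included, and the job is handed in when it is done.

Besides the shell and the picture viewer there is one more tool, called after "Call:" by a JSON object that holds its "name" and its "arguments". step_arm: Moves the arm, as the interface text tells. Its arguments: {"type":"object","properties":{"moves":{"type":"array","items":{"type":"array","items":{"type":"array","items":{"type":"number"}}}}},"required":["moves"]}

```bash
mkdir -p pics
cat > h.py <<'E'
import numpy as np, cv2
from plant import ctrl, viewer, close_job
from scipy.spatial.transform import Rotation as R
def shot(n):
    i=viewer.camera_info(n); p,d=viewer.snapshot(n); return p,d,i
def rot(o):
    o=np.array(o,float)
    return o if o.shape==(3,3) else (R.from_euler('xyz',o,degrees=True).as_matrix() if o.size==3 else R.from_quat(o).as_matrix())
def rays(i,uv):
    K=np.array(i["camera_matrix"]);uv=np.atleast_2d(uv).astype(float)
    d=np.stack([(uv[:,0]-K[0,2])/K[0,0],(uv[:,1]-K[1,2])/K[1,1]],1)
    s=d.copy()
    for _ in range(20): s=d/(1+i["k1"]*(s**2).sum(1,keepdims=True))
    return np.c_[s,np.ones(len(s))]
def onplane(i,uv,z):
    r=rays(i,uv)@rot(i["orientation"]).T; e=np.array(i["eye"])
    return e+r*((z-e[2])/r[:,2:])
def cloud(i,d,uv):
    uv=np.atleast_2d(uv).astype(int); z=d[uv[:,1],uv[:,0]]
    return np.array(i["eye"])+(rays(i,uv)*z[:,None])@rot(i["orientation"]).T
E
python3 - <<'E'
from h import *
print(ctrl.get_obs())
for n in("side","top"):
    p,d,i=shot(n);print(n,i);cv2.imwrite(f"pics/{n}0.png",p);np.savez(f"{n}0.npz",p=p,d=d)
E
```

```text
{'clock': 0.0, 'joint_pos': array([-5.34503718e+01,  2.05912427e+01,  6.33251139e-01, -2.30792005e-02,
       -7.01354055e+01, -1.65055578e+01]), 'qvel': array([-0.0235656 ,  0.09539633, -0.13741368, -0.03619376, -0.01522485,
       -0.09626773]), 'tau': array([ 8.84177389e-04, -5.82721925e+01,  2.93060660e+01,  6.99704200e+00,
        7.00753473e-03, -1.58020171e-04]), 'tool_pos': array([ 0.23115439, -0.63365357,  0.22561158]), 'orientation': array([ 1.79904287e+02, -5.73609342e-03, -1.59963785e+02]), 'force': array([-0.13070445,  0.05177657,  1.72104148]), 'moment': array([-0.01869285,  0.05106493,  0.02389509]), 'gripper_force': 0.0, 'opening': 0.08778109909026167}
side {'camera_matrix': array([[404.64276372,   0.        , 323.29953163],
       [  0.        , 404.64276372, 199.28700313],
       [  0.        ,   0.        ,   1.        ]]), 'k1': -0.013238545554714735, 'eye': array([0.31201234, 0.66647124, 0.6041575 ]), 'orientation': array([-124.18985939,   -0.5786705 , -160.88479934])}
top {'camera_matrix': array([[432.03707047,   0.        , 322.7244329 ],
       [  0.        , 432.03707047, 201.40704157],
       [  0.        ,   0.        ,   1.        ]]), 'k1': -0.07585054177655456, 'eye': array([0.38916352, 0.00928309, 1.21666103]), 'orientation': array([-171.87350741,   -1.06551974,  -91.27698533])}
```

View pics/top0.png

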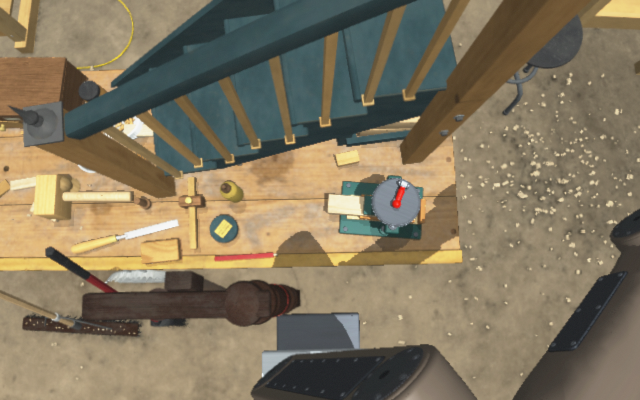

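View pics/side0.png

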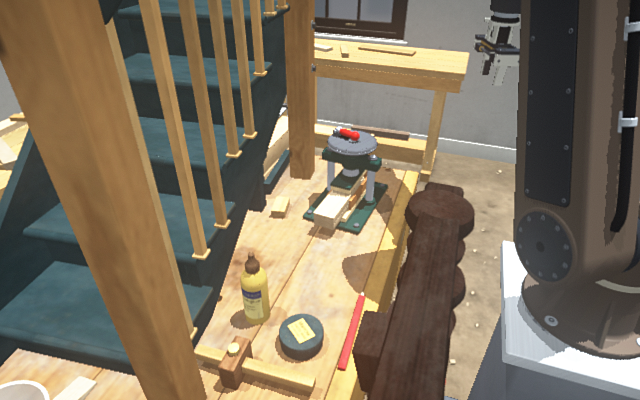

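Top view: press at about (383,208) with the wheel disc at (396,202) and the red handle at (400,193). The slats stick out left to (328,204), with the bottle at (231,190) and the tin at (223,228). A wooden post stands close by at (425,140), and stairs overhang behind the press. The side view agrees: wheel (352,143), slat end (325,212).

Run:
```python
from h import *
for n in("top","side"):
    f=np.load(n+"0.npz");p,d=f["p"],f["d"];i=viewer.camera_info(n)
    uv=np.stack(np.meshgrid(np.arange(640),np.arange(400)),-1).reshape(-1,2)
    P=cloud(i,d,uv).reshape(400,640,3); ok=d>0
    hsv=cv2.cvtColor(p,cv2.COLOR_BGR2HSV)
    reg=ok&(P[...,0]>.25)&(P[...,0]<.65)&(P[...,1]>-.4)&(P[...,1]<.1)
    print(n,"valid",ok.mean())
    red=reg&((hsv[...,0]<8)|(hsv[...,0]>172))&(hsv[...,1]>150)&(hsv[...,2]>90)&(P[...,2]>.1)
    v,u=np.nonzero(red);q=P[red]
    c,s,vt=np.linalg.svd(np.c_[u,v]-np.mean(np.c_[u,v],0),full_matrices=False)
    t=c[:,0]*s[0]
    print("red n",len(u),"ends",[ (u[k],v[k],P[v[k],u[k]].round(3)) for k in (t.argmin(),t.argmax())],"zmax",np.percentile(q[:,2],[5,50,95]))
    w=reg&(P[...,2]>.155)&(P[...,2]<.19)&(hsv[...,1]<90)
    w=w.astype(np.uint8); nn,l,st,ce=cv2.connectedComponentsWithStats(w);k=st[1:,4].argmax()+1
    cn=max(cv2.findContours((l==k).astype(np.uint8),0,1)[0],key=len)
    el=cv2.fitEllipse(cv2.convexHull(cn)); zt=np.median(P[l==k][:,2]); print("wheel",el,zt,onplane(i,el[0],zt).round(4))
    h=cv2.convexHull(cn)[:,0]; W=onplane(i,h,zt); (cx,cy),r=cv2.minEnclosingCircle(W[:,:2].astype(np.float32)*1000);print("circ",cx,cy,r)
    # pale slats
    sl=reg&(P[...,2]>.03)&(P[...,2]<.085)&(hsv[...,0]>8)&(hsv[...,0]<30)&(hsv[...,2]>150)
    print("slat",sl.sum(),[np.percentile(P[sl][:,a],[1,5,50,95,99]).round(3) for a in range(3)])
    # post/obstacles above z .1
    ob=ok&(P[...,2]>.1)&(P[...,0]>.3)&(P[...,0]<.9)&(P[...,1]>-.5)&(P[...,1]<.2)
    for x0 in np.arange(.3,.9,.05):
        m=ob&(P[...,0]>=x0)&(P[...,0]<x0+.05)
        if m.sum()>5: print(round(x0,2),m.sum(),np.percentile(P[m][:,1],[1,99]).round(3),np.percentile(P[m][:,2],[1,50,99]).round(3))
    gr=reg&(hsv[...,0]>60)&(hsv[...,0]<100)&(hsv[...,1]>120)&(P[...,2]<.03)&(P[...,2]>.002)&(P[...,0]<.6)
    print("green",[np.percentile(P[gr][:,a],[1,50,99]).round(3) for a in range(3)], cv2.minAreaRect((P[gr][:,:2]*1000).astype(np.float32)))
    cr=cv2.resize(p[170:250,310:440] if n=="top" else p[110:240,290:420],None,fx=4,fy=4,interpolation=2);cv2.imwrite(f"pics/{n}0c.png",cr)
```

```text
top valid 0.9959140625
red n 138 ends [(np.int64(402), np.int64(187), array([ 0.566, -0.205,  0.195])), (np.int64(395), np.int64(207), array([ 0.518, -0.187,  0.192]))] zmax [0.19089971 0.19599909 0.2008078 ]
wheel ((395.58123779296875, 202.01719665527344), (48.4265251159668, 49.43098449707031), 117.59496307373047) 0.17646550525516802 [[ 0.5322 -0.1915  0.1765]]
circ 532.7633056640625 -191.5638885498047 60.95642852783203
slat 834 [array([0.499, 0.51 , 0.54 , 0.567, 0.571]), array([-0.294, -0.289, -0.087, -0.035, -0.03 ]), array([0.038, 0.053, 0.061, 0.064, 0.066])]
0.3 4011 [-0.402  0.195] [0.124 0.677 0.768]
0.35 1106 [-0.455  0.172] [0.259 0.641 0.678]
0.4 782 [-0.487 -0.442] [0.563 0.607 0.636]
0.45 479 [-0.496 -0.147] [0.128 0.176 0.589]
0.5 974 [-0.251 -0.134] [0.171 0.177 0.2  ]
0.55 589 [-0.244 -0.139] [0.171 0.177 0.198]
0.6 5874 [-0.055  0.197] [0.284 0.73  0.806]
0.65 19008 [-0.304  0.179] [0.124 0.635 0.813]
0.7 7717 [-0.246  0.161] [0.162 0.37  0.724]
0.75 4111 [-0.263  0.177] [0.115 0.372 0.464]
0.8 3348 [-0.24   0.187] [0.275 0.458 0.464]
0.85 838 [-0.25   0.111] [0.278 0.461 0.464]Traceback (most recent call last):
  File "<stdin>", line 28, in <module>
    return _quantile_unchecked(
        a, q, axis, out, overwrite_input, method, keepdims, weights)
    return _ureduce(a,
                    func=_quantile_ureduce_func,
    ...<5 lines>...
                    overwrite_input=overwrite_input,
                    method=method)
    r = func(a, **kwargs)
    result = _quantile(arr,
                       quantiles=q,
    ...<2 lines>...
                       out=out,
                       weights=wgt)
    slices_having_nans = np.isnan(arr[-1, ...])
                                  ~~~^^^^^^^^^
IndexError: index -1 is out of bounds for axis 0 with size 0
```

Run:
```python
from h import *
for n in("top","side"):
    f=np.load(n+"0.npz");p,d=f["p"],f["d"];i=viewer.camera_info(n)
    uv=np.stack(np.meshgrid(np.arange(640),np.arange(400)),-1).reshape(-1,2)
    P=cloud(i,d,uv).reshape(400,640,3); X,Y,Z=P[...,0],P[...,1],P[...,2]
    hsv=cv2.cvtColor(p,cv2.COLOR_BGR2HSV)
    reg=(d>0)&(X>.4)&(X<.63)&(Y>-.4)&(Y<.06)
    print(n)
    for lo,hi in((.03,.052),(.055,.07)):
        sl=reg&(Z>lo)&(Z<hi)&(Y>-.12)&(hsv[...,0]>8)&(hsv[...,0]<35)&(hsv[...,1]<170)
        if sl.sum()>20:
            print("slat",lo,sl.sum(),[np.percentile(P[sl][:,a],[2,50,98]).round(3) for a in range(3)],cv2.minAreaRect((P[sl][:,:2]*1000).astype(np.float32)))
    gr=reg&(Z<.016)&(Z>-.003)&(hsv[...,0]>60)&(hsv[...,0]<105)&(hsv[...,1]>80)
    if gr.sum()>50: print("base",gr.sum(),np.median(P[gr],0),cv2.minAreaRect((P[gr][:,:2]*1000).astype(np.float32)))
    for nm,a,b in(("bottle",20,32),("tin",80,120)):
        pass
    y=(d>0)&(X>.35)&(X<.65)&(Y>.05)&(Y<.35)&(Z>.02)
    print("bystanders",[np.percentile(P[y][:,a],[3,50,97]).round(3) for a in range(3)], "nearest y", np.percentile(Y[y],1))
    ob=(d>0)&(Z>.1)&(X>.6)&(X<.85)&(Y>-.5)&(Y<.1)
    for z0 in np.arange(.1,.6,.1):
        m=ob&(Z>=z0)&(Z<z0+.1)
        if m.sum()>20: print("obst z",round(z0,1),m.sum(),"x",np.percentile(X[m],[1,50]).round(3),"y",np.percentile(Y[m],[1,99]).round(3))
    cr=cv2.resize(p[170:250,310:440] if n=="top" else p[110:240,290:420],None,fx=4,fy=4,interpolation=2);cv2.imwrite(f"pics/{n}0c.png",cr)
```

```text
top
slat 0.03 35 [array([0.508, 0.52 , 0.543]), array([-0.118, -0.071, -0.029]), array([0.03 , 0.045, 0.052])] ((524.1611938476562, -66.81158447265625), (106.61314392089844, 37.550968170166016), 58.7554817199707)
slat 0.055 627 [array([0.518, 0.544, 0.57 ]), array([-0.119, -0.075, -0.03 ]), array([0.057, 0.061, 0.066])] ((542.1046752929688, -75.26642608642578), (93.18140411376953, 55.67594909667969), 83.95861053466797)
base 987 [ 0.49136967 -0.13473575  0.01256587] ((534.3460083007812, -180.58767700195312), (224.07968139648438, 144.94448852539062), 84.32661437988281)
bystanders [array([0.371, 0.63 , 0.649]), array([0.065, 0.219, 0.344]), array([0.031, 0.625, 0.75 ])] nearest y 0.05500678481166177
obst z 0.1 1168 x [0.602 0.693] y [-0.303  0.097]
obst z 0.2 2542 x [0.658 0.704] y [-0.299  0.099]
obst z 0.3 6161 x [0.658 0.723] y [-0.296  0.066]
obst z 0.4 7404 x [0.659 0.75 ] y [-0.297  0.06 ]
obst z 0.5 2589 x [0.657 0.675] y [-0.304  0.064]
side
slat 0.03 267 [array([0.509, 0.524, 0.572]), array([-0.118, -0.036, -0.029]), array([0.031, 0.041, 0.052])] ((524.4852294921875, -66.03041076660156), (107.41886901855469, 44.557899475097656), 55.220733642578125)
slat 0.055 465 [array([0.517, 0.542, 0.568]), array([-0.118, -0.068, -0.03 ]), array([0.056, 0.06 , 0.062])] ((543.5698852539062, -74.73912048339844), (90.76930236816406, 51.15242004394531), 83.719970703125)
bystanders [array([0.365, 0.63 , 0.649]), array([0.136, 0.282, 0.347]), array([0.029, 0.28 , 0.524])] nearest y 0.13040580745584524
obst z 0.1 2602 x [0.663 0.694] y [-0.419  0.097]
obst z 0.2 4066 x [0.657 0.704] y [-0.294  0.097]
obst z 0.3 5866 x [0.657 0.713] y [-0.294  0.069]
obst z 0.4 4346 x [0.657 0.69 ] y [-0.293  0.067]
obst z 0.5 76 x [0.656 0.66 ] y [0.05  0.068]
```

View pics/side0c.png

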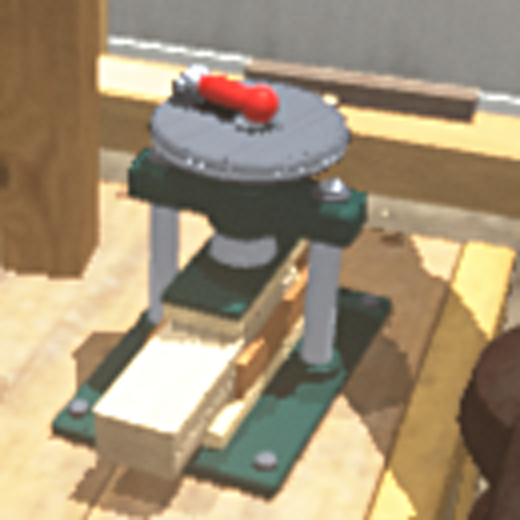

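Side crop: the slat ends face the camera at (150,430), about flush. The platen is the green plate at (215,280). The handle runs from its pivot on the stairs side (195,85) to the ball at (262,103) near the axis.

Run:
```python
from h import *
for n in("top","side"):
    f=np.load(n+"0.npz");p,d=f["p"],f["d"];i=viewer.camera_info(n)
    uv=np.stack(np.meshgrid(np.arange(640),np.arange(400)),-1).reshape(-1,2)
    P=cloud(i,d,uv).reshape(400,640,3)
    pts=dict(top=dict(dark1=(250,302),dark2=(190,300),bottle=(231,188),tin=(223,228)),side=dict(dark=(440,210),dark2=(420,300),bottle=(253,262),tin=(302,335)))[n]
    for k,v in pts.items(): print(n,k,P[v[1],v[0]].round(3))
    X,Y,Z=P[...,0],P[...,1],P[...,2]
    # slat end face profile by height
    if n=="side":
        for z0 in np.arange(.022,.064,.004):
            m=(d>0)&(X>.525)&(X<.57)&(Y>-.06)&(Y<0)&(Z>=z0)&(Z<z0+.004)
            if m.sum(): 
                s=(P[m][:,:2]-[.5325,-.1915])@[.105,.995]; print(z0.round(3),m.sum(),np.percentile(s,[50,90,98]).round(4))
```

```text
top dark1 [0.31  0.148 0.284]
top dark2 [0.316 0.277 0.278]
top bottle [0.585 0.22  0.122]
top tin [0.489 0.259 0.032]
side dark [0.305 0.19  0.284]
side dark2 [0.308 0.361 0.283]
side bottle [0.58  0.234 0.14 ]
side tin [0.483 0.265 0.032]
0.022 5 [0.1572 0.1585 0.1588]
0.026 30 [0.1582 0.1596 0.16  ]
0.03 21 [0.1585 0.1598 0.1604]
0.034 25 [0.1588 0.1603 0.1611]
0.038 17 [0.1592 0.16   0.1604]
0.042 14 [0.1604 0.162  0.1625]
0.046 29 [0.1605 0.1618 0.163 ]
0.05 27 [0.1606 0.1628 0.1632]
0.054 27 [0.161  0.1621 0.1626]
0.058 149 [0.1486 0.16   0.1618]
0.062 9 [0.1471 0.1618 0.1623]
```

Call:
{"name": "step_arm", "arguments": {"moves": [[[0,0,3,0,8],[0,0,3,0,6],[0,0,3,0,4],[0,0,2,0,0],[0,0,0,0,0],[0,0,0,0,0]]]}}

```text
clock: 0.7
tool_pos: [0.2314, -0.6339, 0.3362]
orientation: [180.0, 0.0, -160.0]
force: [-0.1, 0.9, -0.4]
opening: 0.0453
gripper_force: 0.0
```

Call:
{"name": "step_arm", "arguments": {"moves": [[[1.96,3.93,0,0.07,0],[1.96,3.93,0,0.07,0],[1.96,3.93,0,0.07,0],[1.96,3.93,0,0.07,0],[1.96,3.93,0,0.07,0],[1.96,3.93,0,0.07,0],[1.96,3.93,0,0.07,0],[1.96,3.93,0,0.07,0],[1.96,3.93,0,0.07,0],[1.96,3.93,0,0.07,0]]]}}

```text
clock: 1.7
tool_pos: [0.4271, -0.2392, 0.3353]
orientation: [179.9, -0.0, -119.7]
force: [1.6, 0.1, -1.0]
opening: 0.0005
gripper_force: 0.0
```

Call:
{"name": "step_arm", "arguments": {"moves": [[[1.96,3.93,0,0.07,0],[1.96,3.93,0,0.07,0],[1.96,3.93,0,0.07,0],[1.96,3.93,0,0.07,0],[1.96,3.93,0,0.07,0],[1.96,3.93,0,0.07,0],[0,0,0,0,0],[0,0,0,0,0],[0,0,0,0,0]]]}}

```text
clock: 2.6
tool_pos: [0.5443, -0.0058, 0.3357]
orientation: [179.9, -0.0, -95.8]
force: [0.0, 0.4, 0.3]
opening: 0.0006
gripper_force: 0.0
```

Run:
```python
from h import *
p,d,i=shot("side");cv2.imwrite("pics/side1.png",p);print(ctrl.get_obs()["joint_pos"].round(1))
```

```text
[ 20.    5.1  -5.3  -0.  -79.6 -25.8]
```

View pics/side1.png

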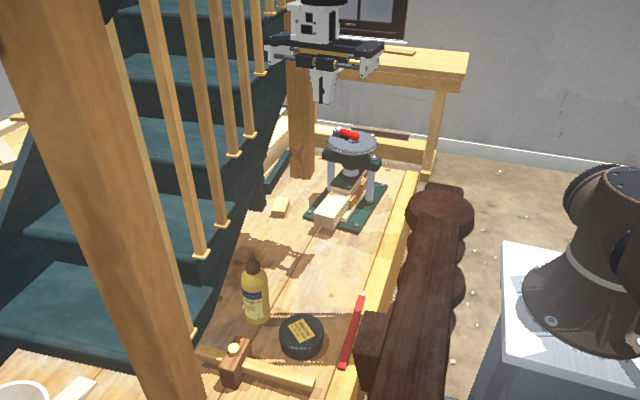

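The fingers hang shut at (323,100), in front of the slat ends and clear of the stairs. Descending.

Call:
{"name": "step_arm", "arguments": {"moves": [[[-0.2,0,-4,0,0],[-0.2,0,-4,0,0],[-0.2,0,-4,0,0],[0,0,-4,0,0],[0,0,-4,0,0],[0,0,-3,0,0],[0,0,-3,0,0],[0,0,-2,0,0],[0,0,0,0,0],[0,0,0,0,0]]]}}

```text
clock: 3.65
tool_pos: [0.539, -0.0061, 0.0571]
orientation: [-180.0, -0.0, -95.8]
force: [-0.8, -0.9, 0.7]
opening: 0.0002
gripper_force: 0.0
```

Call:
{"name": "step_arm", "arguments": {"moves": [[[0,0,-1.4,0,0],[0,0,-0.9,0,0],[0,0,0,0,0],[0,-0.5,0,0,0],[0,-0.3,0,0,0],[0,0,0,0,0],[0,0,0,0,0]]]}}

```text
clock: 4.35
tool_pos: [0.5391, -0.0134, 0.034]
orientation: [-180.0, 0.0, -95.8]
force: [1.6, 0.1, 1.4]
opening: 0.0007
gripper_force: 0.0
```

Call:
{"name": "step_arm", "arguments": {"moves": [[[-0.03,-0.3,0,0,0],[-0.03,-0.3,0,0,0],[-0.03,-0.3,0,0,0],[-0.03,-0.3,0,0,0],[-0.03,-0.3,0,0,0],[-0.03,-0.3,0,0,0]]]}}

```text
clock: 4.95
tool_pos: [0.5373, -0.0314, 0.0336]
orientation: [-180.0, 0.0, -95.8]
force: [0.3, 1.5, 1.4]
opening: 0.0004
gripper_force: 1.1
```

Call:
{"name": "step_arm", "arguments": {"moves": [[[-0.03,-0.3,0,0,0],[-0.03,-0.3,0,0,0],[-0.03,-0.3,0,0,0],[-0.03,-0.3,0,0,0],[-0.03,-0.3,0,0,0],[-0.03,-0.3,0,0,0],[-0.03,-0.3,0,0,0],[-0.03,-0.3,0,0,0]]]}}

```text
clock: 5.75
tool_pos: [0.5348, -0.0555, 0.0336]
orientation: [-180.0, 0.0, -95.8]
force: [-0.3, 3.0, 2.0]
opening: 0.0005
gripper_force: 1.5
```

Pushing at about 3 N. The last stretch goes in small steps.

Call:
{"name": "step_arm", "arguments": {"moves": [[[-0.02,-0.2,0,0,0],[-0.02,-0.2,0,0,0],[-0.02,-0.2,0,0,0],[-0.02,-0.2,0,0,0],[-0.01,-0.1,0,0,0],[-0.01,-0.1,0,0,0]]]}}

```text
clock: 6.35
tool_pos: [0.5336, -0.0654, 0.0335]
orientation: [180.0, -0.0, -95.8]
force: [0.1, 2.4, 2.4]
opening: 0.0003
gripper_force: 1.5
```

Call:
{"name": "step_arm", "arguments": {"moves": [[[-0.01,-0.1,0,0,0],[-0.01,-0.1,0,0,0]]]}}

```text
clock: 6.55
tool_pos: [0.5334, -0.0674, 0.0335]
orientation: [180.0, -0.0, -95.8]
force: [0.4, 2.1, 1.5]
opening: 0.0002
gripper_force: 1.4
```

Call:
{"name": "step_arm", "arguments": {"moves": [[[-0.01,-0.1,0,0,0],[-0.01,-0.1,0,0,0]]]}}

```text
clock: 6.75
tool_pos: [0.5332, -0.0694, 0.0335]
orientation: [180.0, -0.0, -95.8]
force: [-0.0, 2.7, 2.1]
opening: 0.0005
gripper_force: 1.3
```

Call:
{"name": "step_arm", "arguments": {"moves": [[[-0.01,-0.1,0,0,0],[0,0,0,0,0]]]}}

```text
clock: 6.95
tool_pos: [0.5333, -0.0701, 0.0335]
orientation: [-180.0, 0.0, -95.8]
force: [0.6, 5.0, 0.9]
opening: 0.0006
gripper_force: 2.4
```

Call:
{"name": "step_arm", "arguments": {"moves": [[[-0.01,-0.1,0,0,0],[0,0,0,0,0]]]}}

```text
clock: 7.15
tool_pos: [0.5338, -0.0702, 0.0336]
orientation: [-179.9, 0.1, -95.8]
force: [0.3, 9.8, -0.5]
opening: 0.0004
gripper_force: 5.0
```

Call:
{"name": "step_arm", "arguments": {"moves": [[[0,-0.05,0,0,0],[0,-0.05,0,0,0]]]}}

```text
clock: 7.35
tool_pos: [0.5338, -0.0703, 0.0336]
orientation: [-179.9, 0.1, -95.8]
force: [-1.2, 18.7, 2.1]
opening: 0.0006
gripper_force: 9.4
```

Both slats are home (contact at y=-0.070, predicted -0.0706). Backing off and going to hover over the handle.

Call:
{"name": "step_arm", "arguments": {"moves": [[[0,1,0,0,0],[0,2,0,0,0],[0,0.5,3,0,0],[0,0,4.5,0,0],[0,0,4.5,0,0],[0,0,4.5,0,0],[0,0,4.5,0.14,2],[0,0,4.5,0.14,4],[0,0,2.5,0.14,5],[0,-1,0,0.14,5]]]}}

```text
clock: 8.35
tool_pos: [0.5344, -0.0473, 0.3179]
orientation: [-179.7, -0.2, -63.3]
force: [0.0, 0.6, -0.6]
opening: 0.0274
gripper_force: 0.0
```

Call:
{"name": "step_arm", "arguments": {"moves": [[[-0.2,-3,0,0.14,5],[-0.2,-4,0,0.14,5],[-0.2,-4,0,0.14,5],[-0.2,-3.4,0,0.14,5],[0,0,0,0.14,5],[0,0,0,0.04,5],[0,0,0,0,5],[0,0,0,0,5],[0,0,0,0,5]]]}}

```text
clock: 9.25
tool_pos: [0.5249, -0.1911, 0.3134]
orientation: [180.0, 0.0, -21.4]
force: [-0.2, 0.4, -0.6]
opening: 0.05
gripper_force: 0.0
```

Run:
```python
from h import *
o=ctrl.get_obs();print(o["tool_pos"],o["orientation"],o["joint_pos"].round(1))
for n in("wrist","side"):
    p,d,i=shot(n);cv2.imwrite(f"pics/{n}2.png",p);np.savez(f"{n}2.npz",p=p,d=d)
    uv=np.stack(np.meshgrid(np.arange(640),np.arange(400)),-1).reshape(-1,2)
    P=cloud(i,d,uv).reshape(400,640,3);X,Y,Z=P[...,0],P[...,1],P[...,2]
    hsv=cv2.cvtColor(p,cv2.COLOR_BGR2HSV)
    red=(d>0)&((hsv[...,0]<8)|(hsv[...,0]>172))&(hsv[...,1]>150)&(hsv[...,2]>60)&(Z>.17)&(Z<.22)&(X>.45)&(X<.62)
    q=P[red]; print(n,len(q))
    if len(q)<20: continue
    c=q[:,:2].mean(0);u,s,vt=np.linalg.svd(q[:,:2]-c,full_matrices=False);ax=vt[0]*np.sign(vt[0][0])
    t=(q[:,:2]-c)@ax
    print("ends",c+ax*t.min(),c+ax*t.max(),"ang",np.degrees(np.arctan2(ax[1],ax[0])),"z95",np.percentile(q[:,2],97), "ball c",c+ax*(t.min()+.011))
    w=(d>0)&(hsv[...,1]<90)&(Z>.165)&(Z<.185)&(X>.45)&(X<.62)&(Y>-.27)&(Y<-.11)
    W=P[w];(cx,cy),r=cv2.minEnclosingCircle((W[:,:2]*1000).astype(np.float32));print("wheel",cx,cy,r,np.median(W[:,2]))
```

```text
[ 0.52492872 -0.19114718  0.3134058 ] [ 1.79983173e+02  2.48769801e-02 -2.13513223e+01] [  0.1   7.   -6.    0.  -77.   68.6]
wrist 1050
ends [ 0.51684231 -0.18788074] [ 0.56678364 -0.20900822] ang -22.930602241295176 z95 0.19866369767257525 ball c [ 0.52697306 -0.19216652]
wheel 532.5277099609375 -194.59115600585938 60.836456298828125 0.17508135772600975
side 124
ends [ 0.51750828 -0.18200868] [ 0.56661863 -0.20355946] ang -23.693000318956162 z95 0.19870894725839489 ball c [ 0.52758111 -0.18642888]
wheel 531.5432739257812 -191.8234405517578 60.50078201293945 0.17566145310876877
```

View pics/wrist2.png

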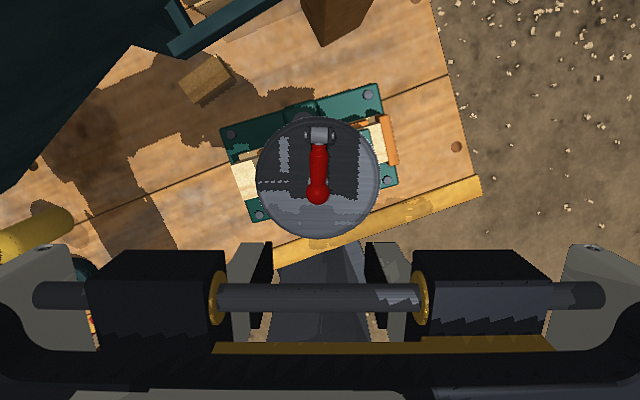

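Wrist view: ball at (318,193), pivot lug at (319,135), and the handle in line with the tool axis between the open fingers. Going down and gripping the ball.

Call:
{"name": "step_arm", "arguments": {"moves": [[[0.1,0.1,-3,0,5],[0,0,-3.5,0,5],[0,0,-3,0,5],[0,0,-2,0,5],[0,0,-1,0,5],[0,0,-0.5,0,5],[0,0,0,0,5],[0,0,0,0,5]]]}}

```text
clock: 10.15
tool_pos: [0.5268, -0.1904, 0.1847]
orientation: [-180.0, -0.1, -21.3]
force: [0.8, -0.5, 1.0]
opening: 0.0501
gripper_force: 0.0
```

Call:
{"name": "step_arm", "arguments": {"moves": [[[0,0,-0.2,0,4],[0,0,0,0,3],[0,0,0,0,2],[0,0,0,0,1.5],[0,0,0,0,1.5],[0,0,0,0,1.5],[0,0,0,0,1.5]]]}}

```text
clock: 10.85
tool_pos: [0.5261, -0.1905, 0.1817]
orientation: [180.0, -0.0, -21.3]
force: [-0.7, -1.3, 0.9]
opening: 0.0203
gripper_force: 30.0
```

Call:
{"name": "step_arm", "arguments": {"moves": [[[0.06,-0.02,0.81,0,1.5],[0.18,-0.08,0.79,0,1.5],[0.29,-0.12,0.75,0,1.5],[0.39,-0.17,0.7,0,1.5],[0.49,-0.21,0.62,0,1.5]]]}}

```text
clock: 11.35
tool_pos: [0.5396, -0.1962, 0.2186]
orientation: [180.0, 0.1, -21.3]
force: [-2.8, -0.2, -4.3]
opening: 0.0203
gripper_force: 30.0
```

Call:
{"name": "step_arm", "arguments": {"moves": [[[0.57,-0.24,0.53,0,1.5],[0.64,-0.27,0.43,0,1.5],[0.69,-0.29,0.31,0,1.5],[0.73,-0.31,0.19,0,1.5],[0.75,-0.32,0.06,0,1.5],[0,0,0,0,1.5]]]}}

```text
clock: 11.95
tool_pos: [0.5759, -0.2114, 0.2353]
orientation: [180.0, -0.2, -21.3]
force: [-2.3, -0.1, 4.3]
opening: 0.0199
gripper_force: 30.0
```

Run:
```python
from h import *
o=ctrl.get_obs();print(o["tool_pos"],o["force"],o["opening"])
p,d,i=shot("side");cv2.imwrite("pics/side3.png",cv2.resize(p[50:230,250:450],None,fx=3,fy=3,interpolation=2))
```

```text
[ 0.57588245 -0.21140533  0.23529943] [-2.3030985  -0.13800041  4.25348565] 0.019909068661485594
```

View pics/side3.png

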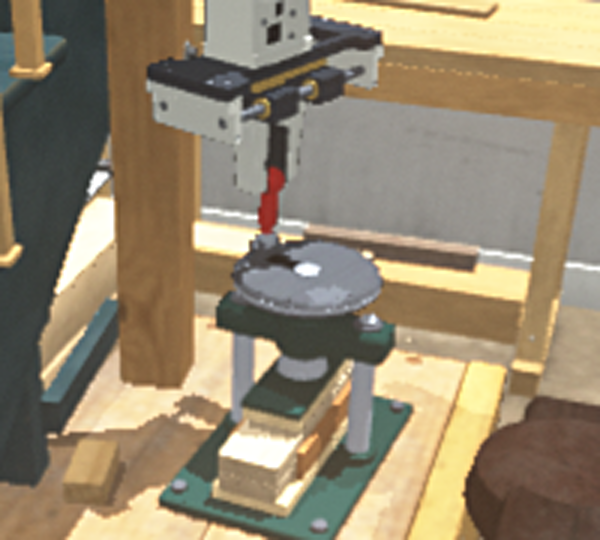

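The handle is nearly upright in the grip at (270,200), leaning slightly. The slat ends are flush at (250,475). Pushing it outward to its stop.

Call:
{"name": "step_arm", "arguments": {"moves": [[[0.28,-0.12,0,0,1.5],[0.28,-0.12,0,0,1.5],[0,0,0,0,1.5]]]}}

```text
clock: 12.3
tool_pos: [0.5805, -0.2134, 0.2352]
orientation: [180.0, -0.1, -21.3]
force: [-3.7, 0.9, 6.8]
opening: 0.0201
gripper_force: 30.0
```

Call:
{"name": "step_arm", "arguments": {"moves": [[[0.2,-0.08,0,0,1.5],[0.2,-0.08,0,0,1.5],[0,0,0,0,1.5]]]}}

```text
clock: 12.6
tool_pos: [0.5821, -0.2142, 0.2349]
orientation: [180.0, 0.1, -21.3]
force: [-11.9, 6.6, 11.4]
opening: 0.0199
gripper_force: 30.0
```

Against its stop (13 N outward). The ball sits low in the pads, so I open, measure it and re-grip centred.

Call:
{"name": "step_arm", "arguments": {"moves": [[[0,0,0,0,3],[0,0,0,0,4.5],[0,0,0,0,4.5],[0,0,0,0,4.5]]]}}

```text
clock: 13.0
tool_pos: [0.5841, -0.2147, 0.2335]
orientation: [-180.0, -0.0, -21.3]
force: [0.6, -0.9, 0.3]
opening: 0.0434
gripper_force: 0.0
```

Run:
```python
from h import *
o=ctrl.get_obs();print(o["tool_pos"],o["force"],o["opening"])
for n in("side","wrist","top"):
    p,d,i=shot(n)
    uv=np.stack(np.meshgrid(np.arange(640),np.arange(400)),-1).reshape(-1,2)
    P=cloud(i,d,uv).reshape(400,640,3);X,Y,Z=P[...,0],P[...,1],P[...,2]
    hsv=cv2.cvtColor(p,cv2.COLOR_BGR2HSV)
    red=(d>0)&((hsv[...,0]<8)|(hsv[...,0]>172))&(hsv[...,1]>130)&(hsv[...,2]>50)&(Z>.18)&(Z<.27)&(X>.45)&(X<.65)&(Y<-.1)
    q=P[red]; print(n,len(q))
    if len(q)>10:
        for lo in np.arange(.19,.26,.01):
            m=(q[:,2]>=lo)&(q[:,2]<lo+.01)
            if m.sum()>2: print(lo.round(2),m.sum(),np.median(q[m],0).round(4))
    if n=="side": cv2.imwrite("pics/side4.png",cv2.resize(p[50:230,250:450],None,fx=3,fy=3,interpolation=2))
```

```text
[ 0.58407868 -0.21467587  0.23349436] [ 0.62584654 -0.92047299  0.28803966] 0.04337931212654946
side 125
0.2 15 [ 0.5722 -0.205   0.2057]
0.21 23 [ 0.5719 -0.2061  0.215 ]
0.22 19 [ 0.5727 -0.2052  0.2248]
0.23 20 [ 0.5722 -0.2033  0.237 ]
0.24 39 [ 0.572  -0.2047  0.2454]
0.25 9 [ 0.5731 -0.2099  0.2506]
wrist 1343
0.19 28 [ 0.5795 -0.2144  0.1977]
0.2 91 [ 0.5811 -0.2149  0.2075]
0.21 203 [ 0.5808 -0.215   0.2152]
0.22 192 [ 0.5805 -0.215   0.2246]
0.23 64 [ 0.5837 -0.2158  0.2385]
0.24 743 [ 0.5807 -0.2152  0.2458]
0.25 22 [ 0.578  -0.2145  0.2503]
top 38
0.21 9 [ 0.5696 -0.2061  0.2135]
0.22 4 [ 0.5719 -0.2035  0.2235]
0.24 18 [ 0.5682 -0.2061  0.2478]
0.25 6 [ 0.579  -0.2093  0.252 ]
```

View pics/side4.png

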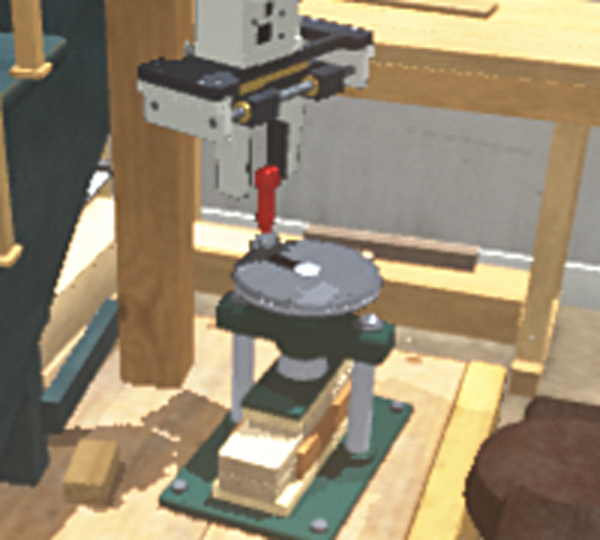

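The handle stands vertical at (267,200), with the ball free between the open fingers. Re-centring over the computed ball position.

Call:
{"name": "step_arm", "arguments": {"moves": [[[-0.5,0.22,0,0,4.4],[-0.5,0.22,0,0,4.4],[0,0,-0.6,0,4.4],[0,0,-0.5,0,4.4],[0,0,0,0,3],[0,0,0,0,1.5],[0,0,0,0,1.5],[0,0,0,0,1.5],[0,0,0,0,1.5]]]}}

```text
clock: 14.05
tool_pos: [0.5736, -0.2105, 0.2226]
orientation: [180.0, -0.0, -21.3]
force: [-0.3, -1.5, -0.4]
opening: 0.0202
gripper_force: 30.0
```

```bash
cat > wind.py <<'E'
import sys
from h import *
def table(cx,cy,r,phi0,z0,step,n,start):
    cur=np.array(start)*100
    for k in range(1,n+1):
        a=np.radians(phi0-step*k)
        t=np.array([cx+r*np.cos(a),cy+r*np.sin(a),z0-.012*step*k/360])*100
        dl=(t-cur).round(2);cur=cur+dl
        print(f"[{dl[0]:g}, {dl[1]:g}, {dl[2]:g}, 0, 1.5],",end="\n" if k%6==0 else " ")
E
python3 -c "
from wind import *
table(.532,-.1925,.046,-23.4,.2225,10,36,(.5736,-.2105,.2225))"
```

```text
[-0.32, -0.73, -0.03, 0, 1.5], [-0.5, -0.63, -0.04, 0, 1.5], [-0.6, -0.53, -0.03, 0, 1.5], [-0.68, -0.42, -0.03, 0, 1.5], [-0.75, -0.3, -0.04, 0, 1.5], [-0.78, -0.16, -0.03, 0, 1.5],
[-0.8, -0.02, -0.03, 0, 1.5], [-0.8, 0.12, -0.04, 0, 1.5], [-0.76, 0.25, -0.03, 0, 1.5], [-0.7, 0.38, -0.03, 0, 1.5], [-0.63, 0.5, -0.04, 0, 1.5], [-0.53, 0.6, -0.03, 0, 1.5],
[-0.42, 0.68, -0.03, 0, 1.5], [-0.3, 0.75, -0.04, 0, 1.5], [-0.16, 0.78, -0.03, 0, 1.5], [-0.02, 0.8, -0.03, 0, 1.5], [0.12, 0.8, -0.04, 0, 1.5], [0.25, 0.76, -0.03, 0, 1.5],
[0.38, 0.7, -0.03, 0, 1.5], [0.5, 0.63, -0.04, 0, 1.5], [0.6, 0.53, -0.03, 0, 1.5], [0.68, 0.42, -0.03, 0, 1.5], [0.75, 0.3, -0.04, 0, 1.5], [0.78, 0.16, -0.03, 0, 1.5],
[0.8, 0.02, -0.03, 0, 1.5], [0.8, -0.12, -0.04, 0, 1.5], [0.76, -0.25, -0.03, 0, 1.5], [0.7, -0.38, -0.03, 0, 1.5], [0.63, -0.5, -0.04, 0, 1.5], [0.53, -0.6, -0.03, 0, 1.5],
[0.42, -0.68, -0.03, 0, 1.5], [0.3, -0.75, -0.04, 0, 1.5], [0.16, -0.78, -0.03, 0, 1.5], [0.02, -0.8, -0.03, 0, 1.5], [-0.12, -0.8, -0.04, 0, 1.5], [-0.25, -0.76, -0.03, 0, 1.5],
```

Call:
{"name": "step_arm", "arguments": {"moves": [[[-0.32,-0.73,-0.03,0,1.5],[-0.5,-0.63,-0.04,0,1.5],[-0.6,-0.53,-0.03,0,1.5]]]}}

```text
clock: 14.35
tool_pos: [0.5601, -0.2287, 0.2216]
orientation: [-179.9, -0.1, -21.3]
force: [2.4, 4.6, 0.1]
opening: 0.0197
gripper_force: 30.0
```

Call:
{"name": "step_arm", "arguments": {"moves": [[[-0.68,-0.42,-0.03,0,1.5],[-0.75,-0.3,-0.04,0,1.5],[-0.78,-0.16,-0.03,0,1.5]]]}}

```text
clock: 14.65
tool_pos: [0.5373, -0.2382, 0.2206]
orientation: [-180.0, -0.1, -21.3]
force: [4.9, 3.5, -1.4]
opening: 0.0201
gripper_force: 30.0
```

Free running: 4.7 and 5.3 N tangential. The radial pull is small and outward. Continuing.

Call:
{"name": "step_arm", "arguments": {"moves": [[[-0.8,-0.02,-0.03,0,1.5],[-0.8,0.12,-0.04,0,1.5],[-0.76,0.25,-0.03,0,1.5]]]}}

```text
clock: 14.95
tool_pos: [0.5138, -0.2348, 0.2196]
orientation: [-180.0, -0.1, -21.3]
force: [6.0, 2.0, -2.6]
opening: 0.0202
gripper_force: 30.0
```

Call:
{"name": "step_arm", "arguments": {"moves": [[[-0.7,0.38,-0.03,0,1.5],[-0.63,0.5,-0.04,0,1.5],[-0.53,0.6,-0.03,0,1.5]]]}}

```text
clock: 15.25
tool_pos: [0.4953, -0.2201, 0.2186]
orientation: [180.0, -0.1, -21.3]
force: [6.7, 0.3, -4.4]
opening: 0.0204
gripper_force: 30.0
```

Call:
{"name": "step_arm", "arguments": {"moves": [[[-0.38,0.66,-0.06,0,1.5],[-0.26,0.73,-0.07,0,1.5],[-0.14,0.77,-0.03,0,1.5]]]}}

```text
clock: 15.55
tool_pos: [0.487, -0.1993, 0.2175]
orientation: [179.9, -0.1, -21.3]
force: [2.8, -4.0, -0.5]
opening: 0.0202
gripper_force: 30.0
```

Call:
{"name": "step_arm", "arguments": {"moves": [[[-0.02,0.8,-0.03,0,1.5],[0.12,0.8,-0.04,0,1.5],[0.25,0.76,-0.03,0,1.5]]]}}

```text
clock: 15.85
tool_pos: [0.49, -0.1759, 0.2165]
orientation: [179.9, -0.0, -21.3]
force: [2.4, -6.7, 0.6]
opening: 0.02
gripper_force: 30.0
```

Resistance 4.3, then 5.2 N at 180°. Still free, so I go on in smaller calls.

Call:
{"name": "step_arm", "arguments": {"moves": [[[0.38,0.68,-0.03,0,1.5],[0.5,0.61,-0.04,0,1.5]]]}}

```text
clock: 16.05
tool_pos: [0.4985, -0.1627, 0.2158]
orientation: [179.9, 0.0, -21.3]
force: [-2.9, -4.3, 5.0]
opening: 0.0201
gripper_force: 30.0
```

Call:
{"name": "step_arm", "arguments": {"moves": [[[0.6,0.52,-0.03,0,1.5],[0.68,0.42,-0.03,0,1.5]]]}}

```text
clock: 16.25
tool_pos: [0.5118, -0.1526, 0.2151]
orientation: [179.9, 0.0, -21.3]
force: [-2.4, -4.5, 6.2]
opening: 0.0202
gripper_force: 30.0
```

Call:
{"name": "step_arm", "arguments": {"moves": [[[0.75,0.3,0,0,1.5],[0.78,0.16,-0.01,0,1.5]]]}}

```text
clock: 16.45
tool_pos: [0.5264, -0.1481, 0.2145]
orientation: [179.9, 0.1, -21.3]
force: [-5.3, -5.1, 5.0]
opening: 0.02
gripper_force: 30.0
```

Call:
{"name": "step_arm", "arguments": {"moves": [[[0.8,0.02,-0.02,0,1.5],[0.8,-0.12,-0.04,0,1.5]]]}}

```text
clock: 16.65
tool_pos: [0.5419, -0.1489, 0.2138]
orientation: [179.9, 0.2, -21.3]
force: [-7.4, -1.7, 8.3]
opening: 0.0202
gripper_force: 30.0
```

Call:
{"name": "step_arm", "arguments": {"moves": [[[0.76,-0.25,0.02,0,1.5],[0.7,-0.38,0,0,1.5]]]}}

```text
clock: 16.85
tool_pos: [0.5558, -0.1545, 0.2133]
orientation: [179.9, 0.3, -21.3]
force: [-8.9, 1.4, 5.2]
opening: 0.0198
gripper_force: 30.0
```

Resistance climbs 4.2 → 5.9 → 6.8 → 8.2 N, so pressure is building. One more 10°.

Call:
{"name": "step_arm", "arguments": {"moves": [[[0.63,-0.5,-0.02,0,1.5]]]}}

```text
clock: 16.95
tool_pos: [0.5621, -0.1591, 0.213]
orientation: [180.0, 0.3, -21.3]
force: [-9.1, 4.2, 6.9]
opening: 0.0197
gripper_force: 30.0
```

About 9.5 N, some 4.7 N above free running, so roughly 90–100 N of clamping. Stopping, releasing and lifting clear.

Call:
{"name": "step_arm", "arguments": {"moves": [[[0,0,0,0,1.5],[0,0,0,0,1.5]]]}}

```text
clock: 17.15
tool_pos: [0.5627, -0.1597, 0.213]
orientation: [179.9, 0.2, -21.3]
force: [-5.0, 0.3, 3.2]
opening: 0.0203
gripper_force: 30.0
```

Call:
{"name": "step_arm", "arguments": {"moves": [[[0,0,0,0,3],[0,0,0,0,4.4],[0,0,0,0,4.4],[0,0,0,0,4.4],[0,0,1,0,4.4],[0,0,3,0,4.4],[0,0,4,0,4.4],[0,0,4,0,4.4],[0,0,0,0,4.4]]]}}

```text
clock: 18.05
tool_pos: [0.567, -0.1606, 0.3412]
orientation: [-179.9, -0.6, -21.3]
force: [-0.3, -1.0, -0.3]
opening: 0.0445
gripper_force: 0.0
```

Run:
```python
from h import *
p,d,i=shot("side");cv2.imwrite("pics/side5.png",cv2.resize(p[50:230,250:450],None,fx=3,fy=3,interpolation=2))
uv=np.stack(np.meshgrid(np.arange(640),np.arange(400)),-1).reshape(-1,2)
P=cloud(i,d,uv).reshape(400,640,3);X,Y,Z=P[...,0],P[...,1],P[...,2]
hsv=cv2.cvtColor(p,cv2.COLOR_BGR2HSV)
red=(d>0)&((hsv[...,0]<8)|(hsv[...,0]>172))&(hsv[...,1]>130)&(Z>.18)&(Z<.27)&(X>.45)&(X<.65)&(Y<-.1)
q=P[red]
for lo in np.arange(.18,.25,.01):
    m=(q[:,2]>=lo)&(q[:,2]<lo+.01)
    if m.sum()>2: print(lo.round(2),m.sum(),np.median(q[m],0).round(4))
w=(d>0)&(hsv[...,1]<90)&(Z>.15)&(Z<.185)&(X>.45)&(X<.62)&(Y>-.27)&(Y<-.11);print("face",np.median(Z[w]))
```

```text
0.19 18 [ 0.5617 -0.1545  0.1959]
0.2 22 [ 0.5602 -0.1532  0.2041]
0.21 22 [ 0.5608 -0.1539  0.2158]
0.22 19 [ 0.5605 -0.1524  0.2262]
0.23 43 [ 0.5599 -0.1534  0.2355]
0.24 6 [ 0.562  -0.1579  0.2411]
face 0.1663708798481107
```

View pics/side5.png

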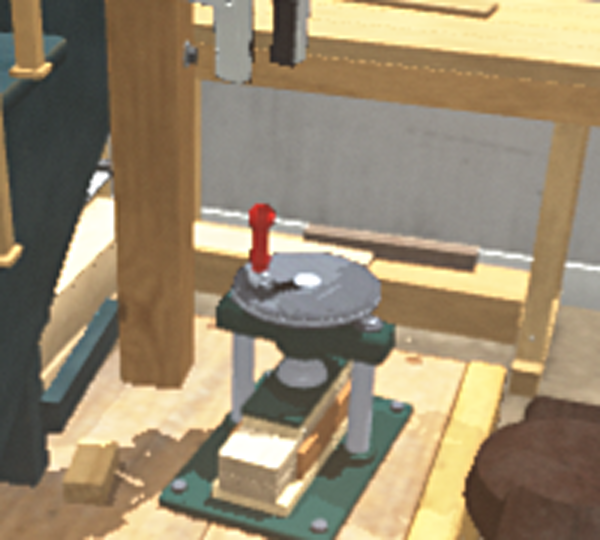

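The handle stands upright at (262,235) and the platen is down on the flush slats at (255,465). The gripper is clear of everything. Handing in.

```bash
python3 -c "
from plant import close_job
print(close_job())"
```

```text
the job is handed in; nothing more can be done
None
```

I handed the job in at about 18 s of the 67 s: both slats are flush against the stop, the crank is upright, and the platen clamps at an estimated 70–100 N (judged from the wheel's resistance, not measured directly); no verdict came back.

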